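# Lay the drained sample-box lids rim-down in their tray nests

### The arm

A 7-joint arm with a two-finger parallel gripper is mounted at the origin on the work surface. World frame = base frame: x ahead of the robot, y to its left, z up, the work surface at z = 0. Lengths are in mm, angles in rad, forces in N, time in s.
With the tool pointing down it reaches from about 400 to 875 mm from the base axis. Payload 4.4 kg.
Tool frame: the origin (TCP) lies midway between the tips of the shut fingers; the grasp point (between the pads) lies 19 mm behind it; z points along the fingers, y is the line along which they close (so a half turn about z gives the same grasp; the last joint's range is limited). The gripper opens to 85 mm and grips with 20 to 120 N. Pads are 22 mm wide; open, the fingers measure 114 mm over their backs; the gripper's body (76 mm by 85 mm) begins 54 mm behind the grasp point. The pads swing forward as they close: fully open they stand 13 mm farther back than shut.
Start: joints at [-1.32, 0.628, 0.038, 1.517, -0.027, 0.996, -0.02], TCP at [202.469, 617.676, 231.313] pointing down, gripper open.
Joint ranges: [-3.06, 3.06], [-0.37, 2.12], [-1.25, 1.32], [0.18, 2.47], [-1.1, 4.24], [0.23, 1.98], [-2.94, 2.94]. Speed limits (rad/s): [2.57, 2.57, 3.14, 3.14, 3.14, 3.14, 3.14].

### API

Orientations are given as [roll, pitch, yaw] about the fixed x, y, z axes, in that order (R = Rz(yaw) Ry(pitch) Rx(roll)).
In Python, from cell import ctrl gives the robot as it stands.
- The arm moves only by the shell command python3 -m crank 'ROWS' [OPENING]. ROWS is JSON, a list that holds one entry, the list of rows, each a list of 4 numbers: the shift along the tool's x, y, z normalised to -1 to 1, where 1 is 2.5 cm, then the turn about the tool's z normalised to -1 to 1, where 1 is 0.08 rad. In form: [[[dx, dy, dz, turn], ...]]. A call has 1 to 12 rows; each row shifts and turns the commanded pose from where the row before left it, along the tool's axes as they then stand; what a row does not reach is not made up. A row lasts 1/12 s, in which the tool goes at most 41.7 mm and 7.16 degrees, less where a joint would pass 70% of its speed; a pose out of reach is approached as far as the arm can. A call with a number of a shift or a turn outside -1 to 1 is refused whole. A call with a gripper value outside its range is refused whole. OPENING is the closure, from -1 (fully open) to 1 (shut), set as the call begins (- or left out, the last holds). The fingers move at their own pace and stop on an object; the grip force is fixed at half the most. Time passes only in rows, so rows that do not move let the fingers close. It gives the time, the measured TCP pose, the force, the opening and the grip force at its end, in the units of the state.
- ctrl.read_state(): the state, without advancing time (a new reading comes with each control period).
- ctrl.get_image(name): name is "scene" or "top" or "wrist"; returns a dict with "img" (384x512x3 uint8, red, green, blue), "intrinsics" (3x3 intrinsics, pixels), "extrinsics" (4x4, takes a point from camera to world coordinates). Camera axes: x right, y up, looking along -z (the intrinsics and any distortion apply to the point x, -y, -z); pixel columns grow to the right and rows downward; lengths in mm; the calibration is good to about 2 mm. The wrist camera is an equidistant fisheye: a pixel r from the principal point sees the ray r / f radians off the axis. A picture is of the moment at which its call begins. There is no depth.
- ctrl.finish_job(): hands the job in; it is judged then, once.
Trained networks look in the newest picture that a camera, given by its name, has taken for a name from the list of things; names that differ only in an ending like _2 or _b are one class to them, and where a whole thing is asked for, a point or a joint stands for the part that bears it (a point fixed in the world has none). Each returns a list of dicts, best first, with "confidence" (0 to 1); they miss things now and then, are a little off and sometimes report something else, mostly with a low value. They report only what shows in the picture. A call takes as long as a camera call. They do not tell look-alikes from the thing itself.
- ctrl.find_in(camera, target): "position" ([row, column] in pixels, amid what is visible of it).
- ctrl.trace(camera, target): "mask" (384x512 bool, what is visible of it) and "position" ([row, column] in pixels, amid what is visible of it).
- ctrl.place_of(camera, target): "position" ([row, column] in pixels: a listed point, or the origin of a listed thing).
The state is a dict: "clock": time; "qpos": joint angles; "qd": joint speeds; "tau": joint torques, N m; "eef_pos": TCP position; "tool_rot": TCP orientation; "force": force on the tool from outside, world axes, zero at the start; "torque": the same for the moment, N m; "width": finger opening in mm; "gripper_force": force on a finger pad.
Only numpy, scipy, OpenCV 4.12 (cv2) and the standard library are available. Lean on these libraries where they do the work, as an engineer would, in place of code of your own. Each camera call takes 0.05 s, during which the arm holds its last target. There are 200 camera calls.

### The job

Two white sample-box lids, a longer and a shorter one, stand on edge in draining stands on the lab bench. Lay each one with its hollow side down and smooth top up in the steel tray nest of its own length, fully home and flat on the nest floor, without letting it drop from a height. Leave the grinder jars, the balance and the tube rack where they are.

Things in the scene. Friction and masses are not known exactly. Their poses are not given: they have to be found in the camera images.
- lid_big: White plastic lid, 110 mm long, 64 wide, 16 deep: 3 mm smooth top plate, 3 mm rim round it, hollow, with a 12 mm wide rib across the middle flush with the rim. Starts upright on a long edge in a stand. Origin: middle of that edge, mid depth. +x points out of the hollow side (level at the start, down when lying rim-down), y along the length, z along the 64 mm width (up at the start). 70 g.
- lid_small: White plastic lid, 84 mm long, 64 wide, 16 deep: 3 mm smooth top plate, 3 mm rim round it, hollow, with a 12 mm wide rib across the middle flush with the rim. Starts upright on a long edge in a stand. Origin: middle of that edge, mid depth. +x points out of the hollow side (level at the start, down when lying rim-down), y along the length, z along the 64 mm width (up at the start). 70 g.
- lid_big_mid (a point): Centre of the longer lid's 110 x 64 x 16 mm envelope, axes as the lid's.
- lid_small_mid (a point): Centre of the shorter lid's 84 x 64 x 16 mm envelope, axes as the lid's.
- tray_big: Fixed steel tray with one shallow rectangular nest, inside 116 x 70 mm, for the 110 mm lid. Origin: underside centre, on the bench; x along the nest's long side, y along its short side, z up. Nest floor 4 mm above the bench; straight walls 4 mm thick round it, top 11 mm above the bench (7 mm deep); base plate 146 x 86 mm.
- tray_small: Fixed steel tray with one shallow rectangular nest, inside 90 x 70 mm, for the 84 mm lid. Origin: underside centre, on the bench; x along the nest's long side, y along its short side, z up. Nest floor 4 mm above the bench; straight walls 4 mm thick round it, top 11 mm above the bench (7 mm deep); base plate 120 x 86 mm.
- stand_a: Fixed grey draining stand, 50 x 60 mm, origin underside centre. Its slot runs along y, 20 mm wide (in x), 60 mm long, open at the ends; slot floor 6 mm and cheeks' top 20 mm above the bench. Holds one of the lids (either one); the lid's axes are parallel to the stand's.
- stand_b: Fixed grey draining stand, 50 x 60 mm, origin underside centre. Its slot runs along y, 20 mm wide (in x), 60 mm long, open at the ends; slot floor 6 mm and cheeks' top 20 mm above the bench. Holds one of the lids (either one); the lid's axes are parallel to the stand's.
- jar_a: Bystander: loose grinder jar, clear with a white collar (84 mm diameter) and a grey coupling on top, 122 mm tall, origin underside centre.
- jar_b: Bystander: loose grinder jar, clear with a white collar (84 mm diameter) and a grey coupling on top, 122 mm tall, origin underside centre.
- balance: Bystander: loose pocket balance, 75 mm (x) x 140 mm (y), 22 mm tall, near the robot, origin underside centre.
- tube_rack: Bystander: loose blue tube rack with capped tubes, 80 mm (x) x 200 mm (y), 106 mm tall, beyond the trays, origin underside centre.
Not all that is in view belongs to the job. What is shaped like the lid_big but green or orange is not meant.

How it is judged (in metres and radians):
At the end, for the whole second after the job is handed in: Each lid lies at rest in the nest of its own length, hollow side down (within 0.07 rad of flat), its centre within 6 mm of the nest's centre in x and y and 9 to 14.5 mm above the bench (12 when seated) (x of lid_big_mid in the frame of tray_big between -0.006 and 0.006 m and y of lid_big_mid in the frame of tray_big between -0.006 and 0.006 m and z of lid_big_mid in the frame of tray_big between 0.009 and 0.0145 m and angle between each of lid_big, lid_small's own x axis and vertical above 3.07 rad and linear speed of each of lid_big, lid_small below 0.02 m/s and angular speed of each of lid_big, lid_small below 0.2 rad/s and x of lid_small_mid in the frame of tray_small between -0.006 and 0.006 m and y of lid_small_mid in the frame of tray_small between -0.006 and 0.006 m and z of lid_small_mid in the frame of tray_small between 0.009 and 0.0145 m); the robot touches nothing.
It fails at once if a grinder jar, the balance or the tube rack is shifted by more than 20 mm (distance of any of jar_a, jar_b, balance, tube_rack from where it was at the start of the episode above 0.02 m).
It fails at once if the longer lid is dropped from a height (falls free faster than 1.1 m/s) (linear speed of lid_big above 1.1 m/s and contact force between lid_big and the fingers below 0.05 N).
It fails at once if the shorter lid is dropped from a height (falls free faster than 1.1 m/s) (linear speed of lid_small above 1.1 m/s and contact force between lid_small and the fingers below 0.05 N).
It also fails if it takes over 72 s, if anything falls off the work surface, if the arm or the gripper's body presses on something with over 40 N, if the wrist force passes 120 N, or if a joint passes its speed limit or range.

## Working session

There is one attempt and no reset: what is moved stays moved. The work goes in short steps, Python scripts to look and compute and a shell command to move; the robot and the scene stay as the last step left them, time stands still between calls to the robot, and variables do not carry over. Pictures are saved under pics/ and viewed, at most 10 in all, crops included, and the job is handed in when it is done.

```bash
ls; mkdir -p pics; python3 - <<'E'
from cell import ctrl
import cv2,numpy as np
np.set_printoptions(suppress=True,precision=4)
print(ctrl.read_state())
for n in ["scene","top"]:
    d=ctrl.get_image(n); print(n,d["intrinsics"],d["extrinsics"],[k for k in d])
    cv2.imwrite(f"pics/{n}0.png",cv2.resize(d["img"][:,:,::-1],(800,600),interpolation=cv2.INTER_CUBIC))
E
```

```text
pics
{'clock': 0.0, 'qpos': array([-1.3198,  0.6294,  0.0384,  1.5184, -0.027 ,  0.9963, -0.02  ]), 'qd': array([ 0.0002, -0.0001,  0.001 , -0.0002, -0.001 ,  0.0004,  0.0002]), 'tau': array([ -0.0001, -56.3414,   1.2259, -19.3439,   0.0109,   0.0105,
         0.    ]), 'eef_pos': array([202.2651, 617.0645, 230.3709]), 'tool_rot': array([-3.1397,  0.    ,  2.8248]), 'force': array([-0.3034,  0.6399, -0.385 ]), 'torque': array([-0.0191, -0.024 ,  0.0285]), 'gripper_force': 0.0, 'width': 85.67531624433875}
scene [[383.1283   0.     255.8697]
 [  0.     383.1283 193.3094]
 [  0.       0.       1.    ]] [[  -0.5732   -0.4467    0.6869 1348.7419]
 [   0.8193   -0.3232    0.4735  505.1323]
 [   0.0105    0.8343    0.5513  678.7758]
 [   0.        0.        0.        1.    ]] ['img', 'intrinsics', 'extrinsics']
top [[466.6784   0.     254.4597]
 [  0.     466.6784 190.7357]
 [  0.       0.       1.    ]] [[   0.0204    0.9805   -0.1954  379.2874]
 [  -0.9996    0.0162   -0.0235  -20.3787]
 [  -0.0199    0.1958    0.9804 1127.5353]
 [   0.        0.        0.        1.    ]] ['img', 'intrinsics', 'extrinsics']
```

View pics/scene0.png

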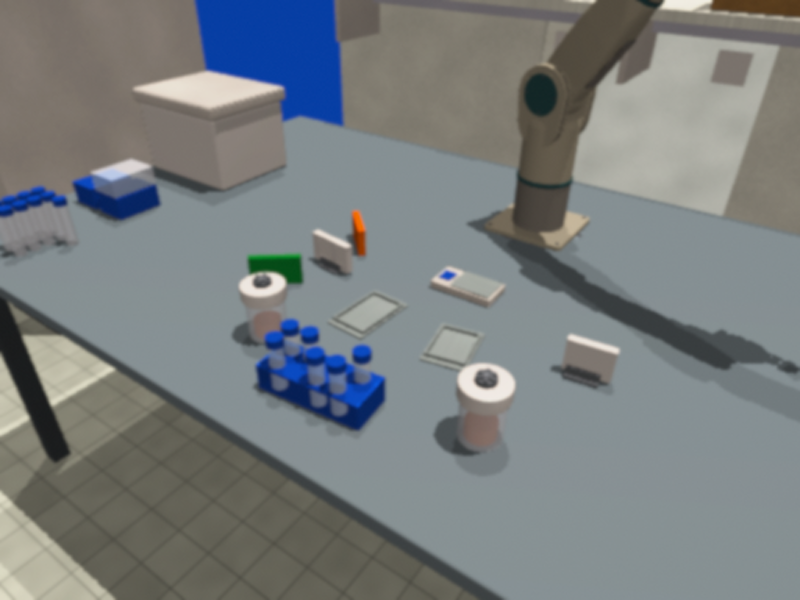

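View pics/top0.png

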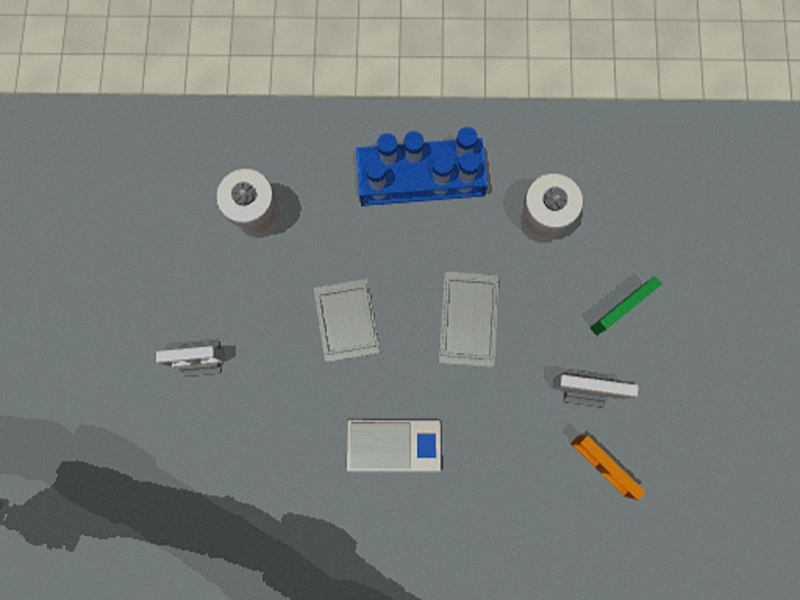

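The top view shows two white lids: the left one at (188,355) is shorter and the right one at (597,385) is longer. The green one at (625,305) and the orange one at (607,467) are look-alikes. The trays are at (347,320) for the small lid and (469,318) for the big one, and the balance is at (394,445). I'll measure next and confirm with an enlarged crop.

```bash
cat > h.py <<'E'
from cell import ctrl
import cv2,numpy as np
from scipy.optimize import least_squares
np.set_printoptions(suppress=True,precision=2)
C={}
def cam(n):
    d=ctrl.get_image(n); C[n]=d; return d
def ray(d,rc,fish=False):
    K=d["intrinsics"];E=d["extrinsics"]
    x=(rc[1]-K[0,2])/K[0,0]; y=(rc[0]-K[1,2])/K[1,1]
    if fish:
        r=np.hypot(x,y); s=np.tan(r)/r if r>1e-9 else 1; x*=s;y*=s
    v=E[:3,:3]@np.array([x,-y,-1.]); return E[:3,3],v/np.linalg.norm(v)
def onz(d,rc,z,fish=False):
    o,v=ray(d,rc,fish); return o+v*(z-o[2])/v[2]
def tri(rays):
    A=np.zeros((3,3));b=np.zeros(3)
    for o,v in rays:
        P=np.eye(3)-np.outer(v,v);A+=P;b+=P@o
    p=np.linalg.solve(A,b)
    return p,[np.linalg.norm((np.eye(3)-np.outer(v,v))@(p-o)) for o,v in rays]
def proj(d,p,fish=False):
    K=d["intrinsics"];E=d["extrinsics"]
    p=np.atleast_2d(p); q=(p-E[:3,3])@E[:3,:3]; x=q[:,0]/-q[:,2]; y=-q[:,1]/-q[:,2]
    if fish:
        r=np.hypot(x,y); s=np.where(r>1e-9,np.arctan(r)/np.maximum(r,1e-9),1); x=x*s;y=y*s
    return np.c_[y*K[1,1]+K[1,2],x*K[0,0]+K[0,2]]
E
python3 - <<'E'
from h import *
t=cam("top");s=cam("scene")
for n in ["lid_big_mid","lid_small_mid","tray_big","tray_small","stand_a","jar_a","balance","tube_rack"]:
    a=ctrl.place_of("top",n);b=ctrl.place_of("scene",n)
    print(n)
    for x in a: print("  top",np.array(x["position"]),round(x["confidence"],2), "z0/38:",onz(t,x["position"],0),onz(t,x["position"],38)[:2])
    for x in b: print("  scene",np.array(x["position"]),round(x["confidence"],2),"z0/38:",onz(s,x["position"],0),onz(s,x["position"],38)[:2])
T=t["img"];S=s["img"]
def cr(I,r,c): return cv2.resize(I[r-40:r+40,c-52:c+52,::-1],(400,300),interpolation=cv2.INTER_CUBIC)
g=np.vstack([np.hstack([cr(T,227,120),cr(T,246,385)]),np.hstack([cr(S,230,377),cr(S,160,212)])])
cv2.imwrite("pics/crop1.png",g)
E
```

```text
lid_big_mid
  top [245.  381.7] 0.97 z0/38: [ 476.5  -300.83    0.  ] [ 473.22 -291.38]
  top [196.1 398.3] 0.69 z0/38: [ 596.43 -345.06    0.  ] [ 589.11 -334.12]
  top [297.8 387.8] 0.62 z0/38: [ 353.36 -311.02    0.  ] [ 354.24 -301.22]
  scene [150.9 228.1] 0.7 z0/38: [ 322.75 -334.64    0.  ] [ 380.19 -287.63]
  scene [161.5 211. ] 0.69 z0/38: [ 426.05 -332.52    0.  ] [ 477.7  -285.62]
  scene [171.  173.8] 0.56 z0/38: [ 555.43 -392.67    0.  ] [ 599.84 -342.41]
lid_small_mid
  top [228.3 121.9] 0.55 z0/38: [505.26 328.14   0.  ] [501.01 316.39]
  scene [226.5 378.7] 0.73 z0/38: [438.09 304.98   0.  ] [489.07 316.18]
tray_big
  top [202.9 298.2] 0.97 z0/38: [ 575.42 -100.96    0.  ] [568.81 -98.25]
  top [139.1 164.4] 0.27 z0/38: [733.44 237.3   -0.  ] [721.51 228.61]
  scene [198.  239.7] 0.73 z0/38: [ 554.79 -103.88    0.  ] [599.24 -69.78]
tray_small
  top [206.2 223. ] 0.72 z0/38: [564.08  83.03   0.  ] [557.85  79.54]
  top [138.5 163.2] 0.49 z0/38: [734.98 240.44   0.  ] [722.99 231.65]
  top [201.6 299.3] 0.44 z0/38: [ 578.69 -103.64    0.  ] [ 571.97 -100.84]
  scene [2
[... 350 characters left out ...]
4    0.  ] [ 718.68 -214.67]
  top [139.4 164.5] 0.68 z0/38: [732.66 236.99   0.  ] [720.75 228.32]
  scene [212.9 177.2] 0.91 z0/38: [ 726.56 -206.86    0.  ] [ 761.4 -167. ]
  scene [280.1 307.9] 0.66 z0/38: [739.08 239.57   0.  ] [773.21 254.44]
balance
  top [284.2 255.3] 0.97 z0/38: [378.25   0.08   0.  ] [378.29  -0.61]
  top [248.9 377.4] 0.73 z0/38: [ 467.  -290.3    0. ] [ 464.05 -281.2 ]
  scene [183.7 297.8] 0.71 z0/38: [372.79   2.34   0.  ] [427.43  30.49]
tube_rack
  top [112.7 270.7] 0.93 z0/38: [807.37 -30.54   0.  ] [792.94 -30.19]
  scene [254.  206.1] 0.88 z0/38: [811.79 -19.     0.  ] [841.85  10.34]
  scene [185.6 302.2] 0.69 z0/38: [374.59  20.15   0.  ] [429.12  47.3 ]
```

View pics/crop1.png

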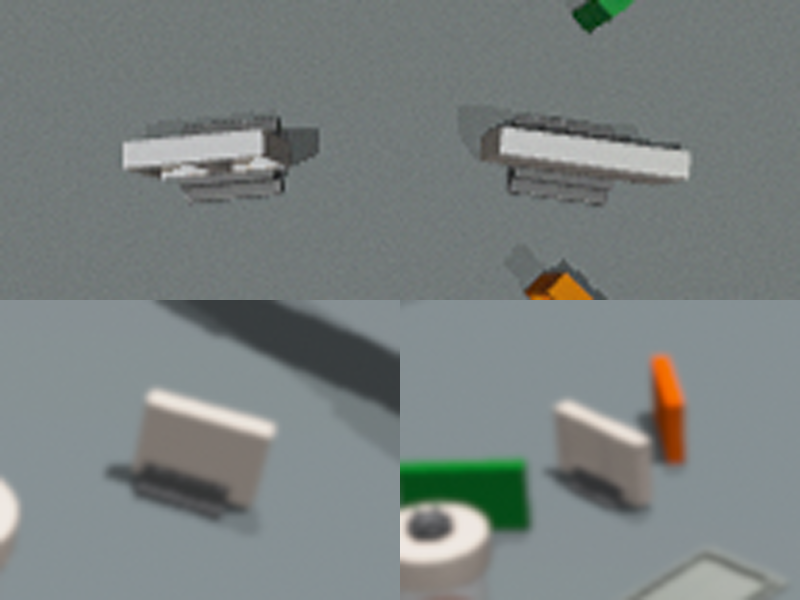

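The crop confirms the two white lids. The small one is at top-image px (119,226), with its hollow facing -x. The big one is at (382,245), and its hollow side isn't clear yet. Next I'll move the wrist camera over the small lid.

```bash
python3 -m crank '[[[-1,-0.52,0,0],[-1,-0.52,0,0],[-1,-0.52,0,0],[-1,-0.52,0,0],[-1,-0.52,0,0],[-1,-0.52,0,0],[-1,-0.52,0,0],[-1,-0.52,0,0],[-1,-0.52,0,0],[-1,-0.52,0,0],[-1,-0.52,0,0],[-1,-0.52,0,0]]]'
python3 -m crank '[[[-1,-0.52,0,1],[0,0,0,1],[0,0,0,1],[0,0,0,1],[0,0,0,1],[0,0,0,1],[0,0,0,1],[0,0,0,1],[0,0,0,1],[0,0,0,1],[0,0,0,1],[0,0,0,1]]]'
python3 - <<'E'
from h import *
w=cam("wrist");print(w["intrinsics"],w["extrinsics"],ctrl.read_state()["eef_pos"],ctrl.read_state()["tool_rot"])
cv2.imwrite("pics/w1.png",cv2.resize(w["img"][:,:,::-1],(800,600)))
E
```

```text
clock: 2.0
eef_pos: [439.9, 375.0, 231.5]
tool_rot: [3.141, 0.0, 2.825]
force: [0.1, 0.9, 0.2]
width: 85.2
gripper_force: 0.0
clock: 3.0
eef_pos: [458.6, 356.0, 231.4]
tool_rot: [3.141, -0.0, 1.861]
force: [-0.6, -0.0, -0.5]
width: 85.6
gripper_force: 0.0
[[297.32   0.   259.28]
 [  0.   297.32 196.18]
 [  0.     0.     1.  ]] [[  0.96  -0.27  -0.08 437.63]
 [  0.29   0.92   0.28 427.67]
 [ -0.    -0.29   0.96 374.73]
 [  0.     0.     0.     1.  ]] [458.61 356.01 231.34] [ 3.14 -0.    1.86]
```

View pics/w1.png

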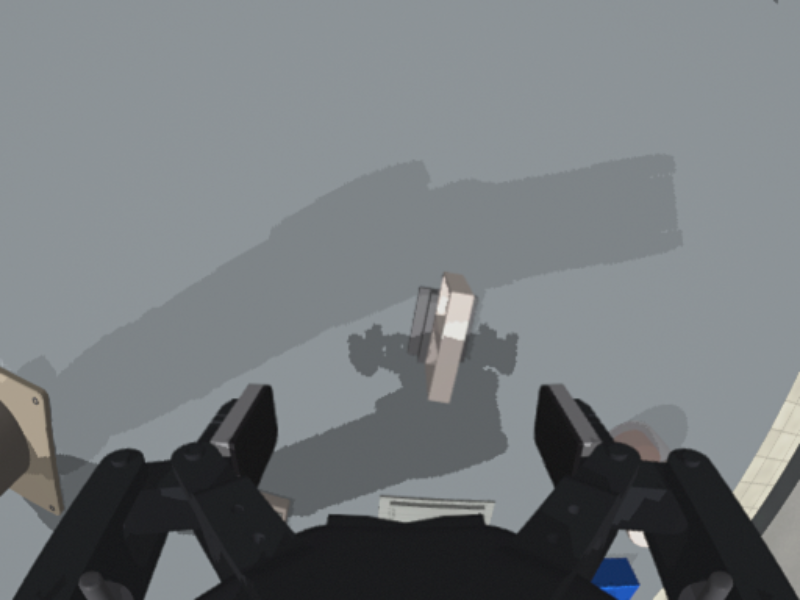

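The wrist view shows the small lid at px (450,340), with the hollow and rib facing left (-x) and the smooth plate facing +x. Now I'll fit its pose.

```bash
cat >> h.py <<'E'
def fit(obs,L,W,x0,zfree=True):
    """obs: list of (cam,fish,[(u,v) signs],[px rc]); rectangle L along its y', W along x'"""
    def res(p):
        c,s=np.cos(p[3]),np.sin(p[3]); r=[]
        for d,f,sg,px in obs:
            q=[[p[0]+c*a*W/2-s*b*L/2,p[1]+s*a*W/2+c*b*L/2,p[2]] for a,b in sg]
            r.append((proj(d,np.array(q),f)-np.array(px)).ravel())
        r=np.concatenate(r)
        return r if zfree else np.r_[r,100*(p[2]-x0[2])]
    o=least_squares(res,x0); return o.x,o.fun
E
python3 - <<'E'
from h import *
t=cam("top");w=cam("wrist")
sg=[(1,1),(1,-1),(-1,-1),(-1,1)]
tp=[(187+r/3.846,68+c/3.846) for c,r in [(123,142),(262,130),(268,155),(123,168)]]
wp=[(r/1.5625,c/1.5625) for c,r in [(475,292),(450,403),(428,401),(447,289)]]
for o in ([("t",)],):
    for obs in ([(t,0,sg,tp)],[(w,1,sg,wp)],[(t,0,sg,tp),(w,1,sg,wp)]):
        p,f=fit(obs,84,16,[500,317,70,0.0]); print(p,np.abs(f).max())
# big, from top
tb=[(206+r/3.846,333+(c-400)/3.846) for c,r in [(500,127),(690,152),(688,180),(498,155)]]
p,f=fit([(t,0,sg,tb)],110,16,[473,-290,70,0.0]);print(p,np.abs(f).max())
p,f=fit([(t,0,sg,tb)],84,16,[473,-290,70,0.0]);print(p,np.abs(f).max())
big=cv2.resize(w["img"][160:280,240:340,::-1],(600,720)[::1],interpolation=cv2.INTER_CUBIC)[:600]
cv2.imwrite("pics/w1c.png",big)
E
```

```text
[502.15 311.73  80.09   0.11] 0.6779039190824676
[501.04 321.32  80.86   0.15] 1.414758448571206
[503.61 316.79  68.5    0.14] 1.8071428281996305
[ 468.03 -285.65   75.79   -0.11] 0.0934939301312454
[ 447.61 -224.58  317.93   -0.11] 1.0212741813857065
```

View pics/w1c.png

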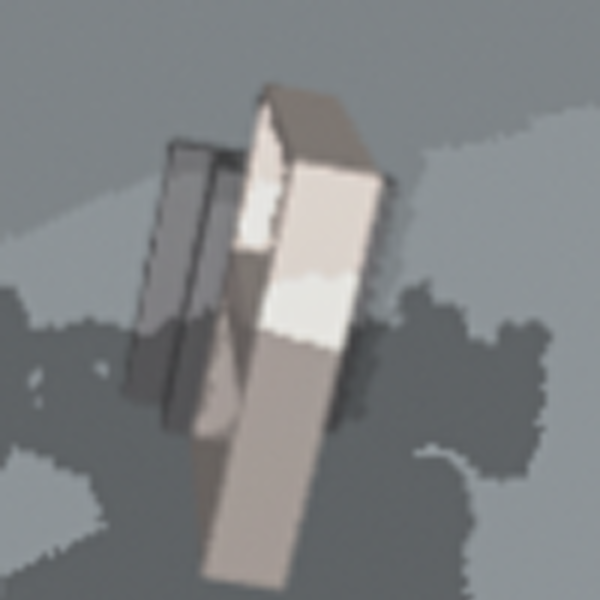

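The enlarged crop confirms the white short lid, with the hollow and rib on the left. Its top corners are at (297,162), (383,178), (286,590) and (203,576).

```bash
python3 - <<'E'
from h import *
t=cam("top");w=cam("wrist")
sg=[(1,1),(1,-1),(-1,-1),(-1,1)]
tp=[(187+r/3.846,68+c/3.846) for c,r in [(123,142),(262,130),(268,155),(123,168)]]
wp=[(160+r/6,240+c/6) for c,r in [(383,178),(286,590),(203,576),(297,162)]]
for obs in ([(w,1,sg,wp)],[(t,0,sg,tp),(w,1,sg,wp)]):
    for zf in (1,0):
        p,f=fit(obs,84,16,[500,317,70,0.0],zf); print(p,np.abs(f).max())
p=fit([(t,0,sg,tp),(w,1,sg,wp)],84,16,[500,317,70,0.0],1)[0]
st=ctrl.read_state();yaw=st["tool_rot"][2];e=st["eef_pos"]
# tool y along lid x: tool y=(sin yaw,-cos yaw) -> yaw = a+pi/2
yt=p[3]+np.pi/2
d=p[:2]-e[:2]
print("turn rows",(yaw-yt)/.08,"shift after turn x,y in 25mm:",(d@[np.cos(yt),np.sin(yt)])/25,(d@[np.sin(yt),-np.cos(yt)])/25, e,yt)
E
```

```text
[504.33 316.98  71.1    0.12] 0.19972841576623068
[504.56 316.61  70.     0.12] 0.28827725447399644
[504.63 315.97  68.42   0.12] 1.0657333967174054
[504.35 316.29  70.     0.12] 1.3957255937791615
turn rows 2.2618811561168184 shift after turn x,y in 25mm: -1.7996515836557765 1.6457718751510277 [458.59 355.94 231.34] 1.6859370900726298
```

```bash
python3 -m crank '[[[0,0,0,0.75],[0,0,0,0.75],[0,0,0,0.76],[-0.9,0.82,0,0],[-0.9,0.82,0,0],[0,0,1,0],[0,0,1,0],[0,0,1,0],[0,0,1,0],[0,0,0,0]]]'
python3 - <<'E'
from h import *
w=cam("wrist");st=ctrl.read_state();print(st["eef_pos"],st["tool_rot"])
cv2.imwrite("pics/w2.png",cv2.resize(w["img"][100:380,80:440,::-1],(771,600),interpolation=cv2.INTER_CUBIC))
P=[[504.5,316.7,70]]
print(proj(w,P,1))
E
```

```text
clock: 4.08
eef_pos: [501.4, 314.2, 126.9]
tool_rot: [-3.134, 0.003, 1.685]
force: [-0.7, -0.1, -0.5]
width: 85.2
gripper_force: 0.0
[502.82 314.81 129.28] [-3.14  0.    1.68]
[[211.14 264.47]]
```

View pics/w2.png

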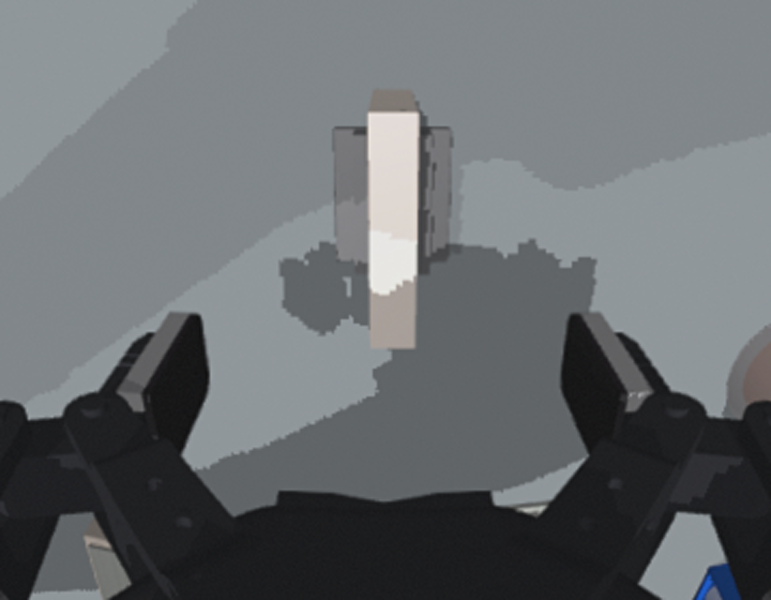

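The lid is centred and parallel between the fingers (crop rows 111–348, col 393). I'll descend and grip.

```bash
python3 -m crank '[[[0.07,0.08,1,0],[0,0,1,0],[0,0,1,0],[0,0,0.7,0],[0,0,0,0],[0,0,0,0]]]'
python3 -m crank '[[[0,0,0,0],[0,0,0,0],[0,0,0,0],[0,0,0,0],[0,0,0,0],[0,0,0,0],[0,0,0,0],[0,0,0,0],[0,0,0,0],[0,0,0,0]]]' 1
```

```text
clock: 4.63
eef_pos: [506.9, 318.0, 39.8]
tool_rot: [3.141, -0.0, 1.684]
force: [0.1, 0.0, 0.4]
width: 85.4
gripper_force: 0.0
clock: 5.47
eef_pos: [505.8, 317.8, 39.2]
tool_rot: [-3.141, -0.0, 1.684]
force: [-3.1, -1.0, 5.5]
width: 15.2
gripper_force: 58.7
```

```bash
python3 -m crank '[[[0,0,-0.4,0],[0,0,-0.8,0],[0,0,-1,0],[0,0,-1,0],[0,0,-1,0],[0,0,-1,0],[0,0,-1,0],[0,0,-0.8,0],[-0.5,0,0,0],[-1,0.1,0,0],[-1,0.1,0,0],[-1,0.1,0,0]]]'
python3 -m crank '[[[-1,0.1,0,0],[-1,0.1,0,0],[-1,0.1,0,0],[-1,0.1,0,0],[-1,0.1,0,0],[-1,0.1,0,0],[-1,0.1,0,0],[-1,0.1,0,0],[-0.8,0.1,0,0],[-0.4,0,0,0],[0,0,0,0],[0,0,0,0]]]'
python3 - <<'E'
from h import *
w=cam("wrist");t=cam("top");st=ctrl.read_state();print(st["eef_pos"],st["tool_rot"],st["width"])
a=cv2.resize(w["img"][40:340,90:440,::-1],(700,600),interpolation=cv2.INTER_CUBIC)
cv2.imwrite("pics/w3.png",a);import pickle;pickle.dump((w,t),open("w3.pkl","wb"))
E
```

```text
clock: 6.47
eef_pos: [523.3, 229.9, 213.5]
tool_rot: [-3.141, 0.001, 1.684]
force: [-0.4, -0.1, -1.3]
width: 15.1
gripper_force: 58.4
clock: 7.47
eef_pos: [571.3, 5.9, 213.4]
tool_rot: [-3.141, -0.001, 1.683]
force: [-0.7, 1.0, -0.4]
width: 15.2
gripper_force: 58.5
[571.42   7.69 213.47] [-3.14 -0.    1.69] 14.6739753225571
```

View pics/w3.png

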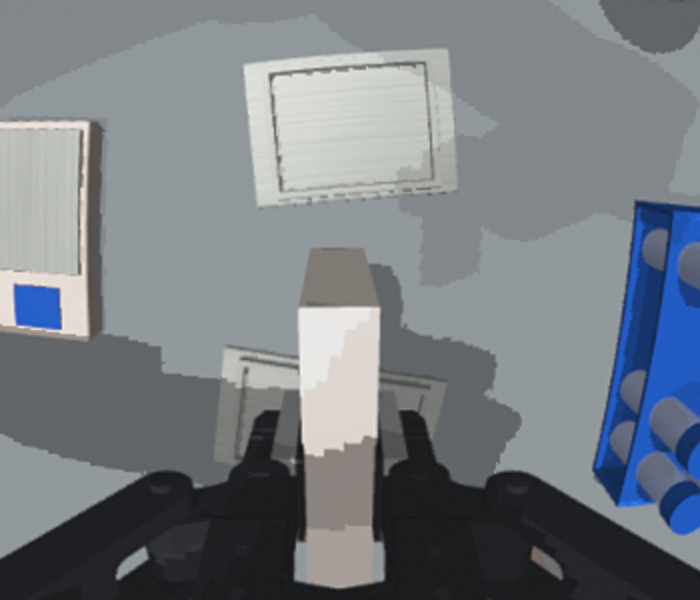

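The view shows the lid held square, its top front edge at crop (299–380,307). The small tray's corners are at (244,65), (447,48), (457,191) and (259,207).

```bash
python3 - <<'E'
from h import *
import pickle
w,t=pickle.load(open("w3.pkl","rb")); np.set_printoptions(precision=3,suppress=True)
W=lambda L:[(40+r/2,90+c/2) for c,r in L]; T=lambda L:[(r*.64,c*.64) for c,r in L]
# rectangle: L along y', here 86; W along x' 120. signs (x,y)
sg=[(-1,1),(1,1),(1,-1),(-1,-1)]
wp=W([(244,65),(447,48),(457,191),(259,207)])
# top: +x up,+y left: (-x,+y)=bottom-left
tp=T([(325,361),(314,288),(368,280),(380,353)])
for o in ([(w,1,sg,wp)],[(t,0,sg,tp)],[(w,1,sg,wp),(t,0,sg,tp)]):
    for zf in (1,0):
        p,f=fit(o,86,120,[568,85,4,0.1],zf);print(p,np.abs(f).max())
# inner wall lines, top edge z=11 (inside 90x70), crop corners
wi=W([(269,73),(427,62),(435,180),(279,193)])
p,f=fit([(w,1,sg,wi)],70,90,[568,85,11,0.1],0);print("inner11",p,np.abs(f).max())
p,f=fit([(w,1,sg,wi)],70,90,[568,85,4,0.1],0);print("inner4",p,np.abs(f).max())
# nearly same for big tray in top
tb=T([(439,364),(445,272),(499,275),(494,366)])
p,f=fit([(t,0,sg,tb)],86,146,[572,-100,4,0.],0);print("big",p,np.abs(f).max())
# lid in hand
e=np.array([571.42,7.69,213.47]);ya=1.684
for px in [(299,308),(380,307)]:
    q=onz(w,W([px])[0],e[2]+30.8,1)[:2]-e[:2]
    print("lid front corner in tool xy",q@[np.cos(ya),np.sin(ya)],q@[np.sin(ya),-np.cos(ya)])
for px in [(303,586),(374,588)]:
    q=onz(w,W([px])[0],e[2]+30.8,1)[:2]-e[:2]
    print("lid back",q@[np.cos(ya),np.sin(ya)],q@[np.sin(ya),-np.cos(ya)])
E
```

```text
[569.835  87.145   2.578   0.201] 0.3060348251294158
[569.812  87.124   4.      0.201] 0.4156345660987881
[569.249  86.947 -11.552   0.18 ] 0.4727792149722916
[566.693  85.487   4.      0.18 ] 0.8305644055580785
[569.381  86.926   0.042   0.197] 1.687478005642106
[569.211  86.81    4.      0.197] 1.977799735982444
inner11 [570.046  87.03   11.      0.192] 0.6127292807053948
inner4 [570.171  87.148   4.      0.192] 1.305098685833741
big [ 572.228 -105.824    4.      -0.051] 0.7828332402461626
lid front corner in tool xy 39.50692663997826 -7.8234681110938835
lid front corner in tool xy 39.712772150580015 8.187476144474635
lid back -33.3609726281065 -8.997716118552296
lid back -34.053265960709744 8.881519771108866
```

The small tray is at (570,87), yaw 0.197. Because the tool always points down, the plan has three steps:
1. Tip the lid over gently on the free bench, between the fingers.
2. Regrip it flat across its 64 mm width.
3. Set it into the nest.

```bash
python3 -m crank '[[[0.4,0,0,0.5],[0.9,0,0,0],[1,0.1,0,0],[1,0.1,0,0],[1,0.1,0,0],[1,0,0,0],[1,0,0,0],[0.5,0,0,0],[0,0,0.2,1],[0,0,0.5,1],[0,0,0.5,1],[0,0,0.5,1]]]'
python3 -m crank '[[[0,0,0.5,1],[0,0,0.5,1],[0,0,0.5,1],[0,0,0.5,1],[0,0,0.5,1],[0,0,0.5,1],[0,0,0.4,1],[0,0,0.4,1],[0,0,0,1],[0,0,0,1],[0,0,0,1],[0,0,0,1]]]'
python3 -m crank '[[[0,0,0,1],[0,0,0,1],[0,0,0,0],[0,0,0,0]]]'
```

```text
clock: 8.57
eef_pos: [566.2, 176.5, 170.9]
tool_rot: [3.141, -0.0, 1.322]
force: [-0.8, 0.1, -1.6]
width: 15.1
gripper_force: 58.4
clock: 9.57
eef_pos: [566.2, 176.5, 76.1]
tool_rot: [-3.141, 0.0, 0.361]
force: [0.6, -0.7, -0.9]
width: 14.8
gripper_force: 58.4
clock: 9.9
eef_pos: [566.2, 176.3, 76.2]
tool_rot: [3.141, 0.0, 0.207]
force: [-0.0, -0.1, -1.7]
width: 14.9
gripper_force: 58.5
```

```bash
python3 -m crank '[[[0,0,0.6,0.1],[0,0,0.5,0],[0,0,0.35,0],[0,0,0.16,0],[0,0,0,0],[0,0,0,0],[0,0,0.05,0],[0,0,0,0]]]'
```

```text
clock: 10.57
eef_pos: [566.9, 175.7, 35.2]
tool_rot: [-3.142, -0.001, 0.196]
force: [0.4, 0.8, -0.6]
width: 14.9
gripper_force: 58.4
```

```bash
python3 -m crank '[[[0,0,0.05,0],[0,0,0.03,0],[0,0,0,0],[0,0,0,0]]]'
python3 -m crank '[[[0,0,0,0],[0,0,0,0],[0,0,0,0],[0,0,0,0],[0,0,0,0],[0,0,-0.3,0],[0,0,-0.4,0],[0,0,0,0]]]' 0.1
python3 - <<'E'
from h import *
w=cam("wrist");t=cam("top")
a=cv2.resize(w["img"][40:340,90:440,::-1],(400,343));b=cv2.resize(t["img"][160:270,80:240,::-1],(400,343)[:2])
cv2.imwrite("pics/w4.png",np.hstack([a,b]))
E
```

```text
clock: 10.9
eef_pos: [566.8, 175.8, 33.2]
tool_rot: [-3.141, -0.001, 0.196]
force: [0.1, 0.9, 2.5]
width: 15.1
gripper_force: 58.7
clock: 11.57
eef_pos: [568.0, 175.7, 52.5]
tool_rot: [3.141, -0.003, 0.196]
force: [0.6, -0.3, 0.3]
width: 38.8
gripper_force: 0.0
```

View pics/w4.png

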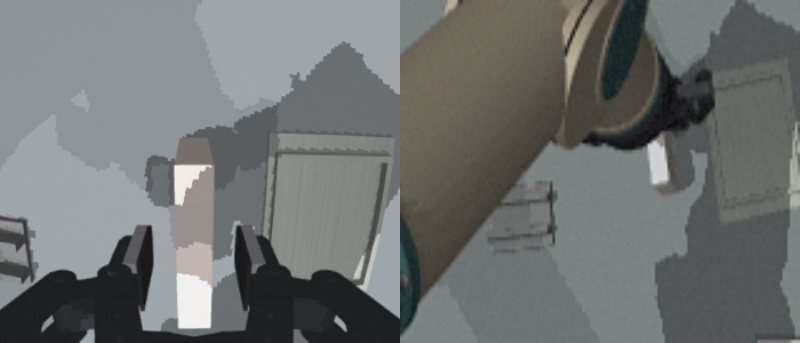

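The lid stands free between the fingers. Now I'll tip it towards its hollow side (-tool y).

```bash
python3 -m crank '[[[0,-0.4,0,0],[0,-0.2,0,0],[0,-0.2,0,0],[0,-0.2,0,0],[0,-0.2,0,0],[0,-0.2,0,0],[0,0,0,0],[0,0,0,0]]]'
python3 -m crank '[[[0,-0.2,0,0],[0,-0.2,0,0],[0,-0.2,0.1,0],[0,-0.2,0.2,0],[0,-0.3,0.2,0],[0,-0.3,0.2,0],[0,-0.3,0.2,0],[0,0,0,0],[0,0,0,0]]]' -1
python3 -m crank '[[[0,0,-1,0],[0,0,-1,0],[0,0,-1,0],[0,0,0,0],[0,0,0,0]]]'
python3 - <<'E'
from h import *
w=cam("wrist");st=ctrl.read_state();print(st["eef_pos"],st["tool_rot"])
import pickle;pickle.dump((w,st),open("w5.pkl","wb"))
cv2.imwrite("pics/w5.png",cv2.resize(w["img"][40:340,90:440,::-1],(700,600),interpolation=cv2.INTER_CUBIC))
E
```

```text
clock: 12.33
eef_pos: [559.6, 210.4, 50.2]
tool_rot: [3.142, 0.0, 0.197]
force: [0.1, -0.7, -0.4]
width: 38.4
gripper_force: 0.0
clock: 13.08
eef_pos: [550.9, 252.3, 27.2]
tool_rot: [3.141, 0.001, 0.197]
force: [0.2, 0.3, -0.4]
width: 85.4
gripper_force: 0.0
clock: 13.5
eef_pos: [552.8, 251.5, 104.5]
tool_rot: [-3.141, -0.003, 0.195]
force: [-0.2, 0.2, -1.1]
width: 85.5
gripper_force: 0.0
[551.65 251.5  103.2 ] [-3.14 -0.    0.2 ]
```

View pics/w5.png

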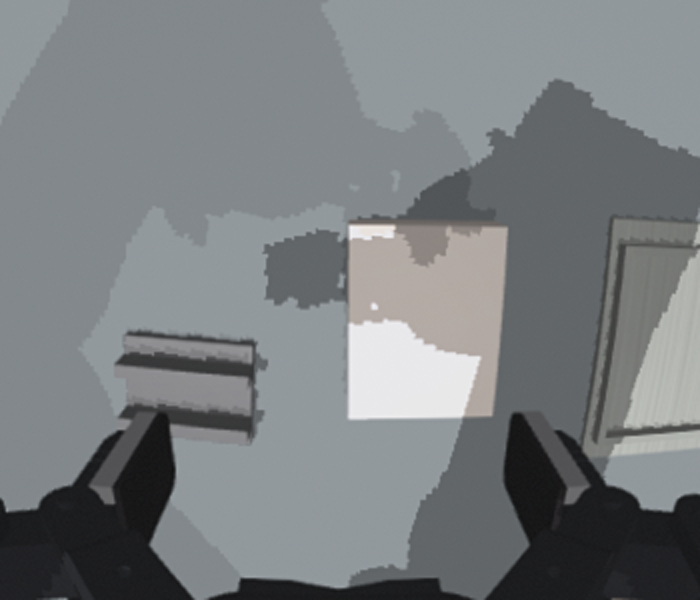

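The lid lies flat with its smooth top up, corners at crop (348,225), (508,228), (494,416) and (348,418). I'll measure it and regrip.

```bash
cat >> h.py <<'E'
def rel(p,e,yaw):
    q=np.asarray(p)[:2]-e[:2]; return q@[np.cos(yaw),np.sin(yaw)]/25, q@[np.sin(yaw),-np.cos(yaw)]/25
E
python3 - <<'E'
from h import *
import pickle
np.set_printoptions(precision=3,suppress=True)
w,st=pickle.load(open("w5.pkl","rb"))
W=lambda L:[(40+r/2,90+c/2) for c,r in L]
# x' = tool x (length 84), y' = world +y side = image left
sg=[(1,1),(1,-1),(-1,-1),(-1,1)]
for zf in (1,0):
    p,f=fit([(w,1,sg,W([(348,226),(508,228),(494,416),(348,418)]))],64,84,[560,230,16,.2],zf);print(p,np.abs(f).max())
e=st["eef_pos"];ya=st["tool_rot"][2]
print(e,ya,rel(p,e,p[3]),"turn",(ya-p[3])/.08)
E
```

```text
[557.756 215.711  16.901   0.201] 0.6765071711978976
[557.526 215.536  16.      0.2  ] 0.8064619655842762
[551.646 251.503 103.199] 0.19545448067104254 (np.float64(-0.056032075515586505), np.float64(1.4567253773664444)) turn -0.06292928191986881
```

```bash
python3 -m crank '[[[-0.06,0.73,0,-0.06],[0,0.73,0,0],[0,0,1,0],[0,0,1,0],[0,0,0.9,0],[0,0,0.6,0],[0,0,0.3,0],[0,0,0.15,0],[0,0,0,0],[0,0,0,0]]]'
python3 -m crank '[[[0,0,0,0],[0,0,0,0],[0,0,0,0],[0,0,0,0],[0,0,0,0],[0,0,0,0]]]' 1
```

```text
clock: 14.38
eef_pos: [557.6, 215.5, 4.4]
tool_rot: [3.141, -0.001, 0.201]
force: [1.2, -0.1, 0.0]
width: 85.6
gripper_force: 0.0
clock: 14.88
eef_pos: [557.8, 215.9, 5.7]
tool_rot: [-3.141, -0.002, 0.201]
force: [-1.6, -1.0, 5.5]
width: 61.5
gripper_force: 64.7
```

```bash
python3 -m crank '[[[0,0,-0.3,0],[0,0,-0.6,0],[0,0,-0.8,0],[-0.1,0.4,0,0],[-0.1,0.8,0,0],[-0.1,1,0,0],[-0.1,1,0,0],[-0.1,1,0,0],[-0.05,0.7,0,0],[0,0.25,0,0.05],[0,0,0,0],[0,0,0,0]]]'
python3 - <<'E'
from h import *
w=cam("wrist");st=ctrl.read_state();print(st["eef_pos"],st["tool_rot"],st["width"])
import pickle;pickle.dump((w,st),open("w6.pkl","wb"))
cv2.imwrite("pics/w6.png",cv2.resize(w["img"][90:290,140:380,::-1],(720,600),interpolation=cv2.INTER_CUBIC))
E
```

```text
clock: 15.88
eef_pos: [569.2, 87.6, 46.4]
tool_rot: [-3.14, 0.0, 0.197]
force: [0.3, 0.5, -1.2]
width: 61.6
gripper_force: 65.7
[569.08  88.54  46.31] [-3.14  0.    0.2 ] 61.491420781260004
```

View pics/w6.png

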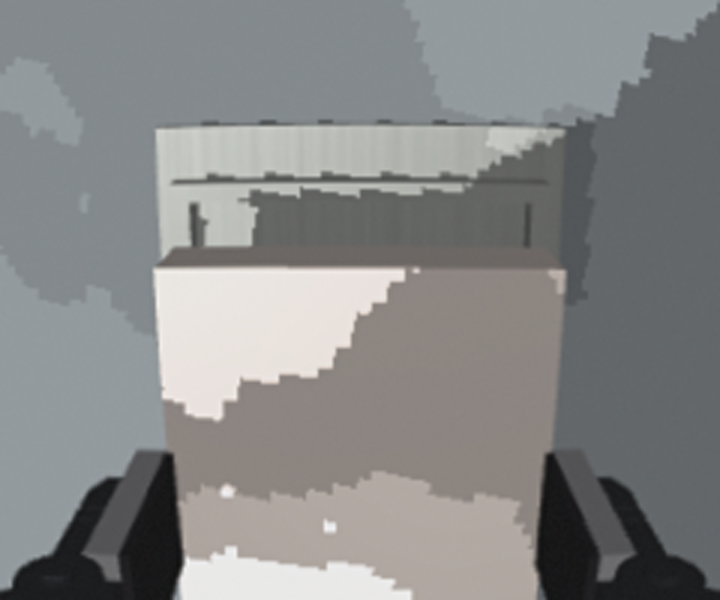

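The lid is held level over the small tray, and columns 153–567 line up with the tray's 155–567. That was my last picture view, so I'll check the rest numerically.

```bash
python3 - <<'E'
from h import *
import pickle
w,st=pickle.load(open("w6.pkl","rb"));e=st["eef_pos"];ya=st["tool_rot"][2]
W=lambda c,r:(90+r/3,140+c/3)
for n,c,r,z in [("base L",155,128,4),("base R",567,125,4),("wallin far L",173,182,11),("wallin far R",547,182,11),("wall L",194,225,11),("wall R",528,225,11),("lid L",153,268,57),("lid R",567,268,57)]:
    print(n,np.array(rel(onz(w,W(c,r),z,1),e,ya))*25)
E
```

```text
base L [ 59.88 -42.01]
base R [60.45 44.89]
wallin far L [ 49.2  -37.05]
wallin far R [49.12 39.47]
wall L [ 40.15 -33.02]
wall R [40.08 35.83]
lid L [ 42.35 -31.15]
lid R [42.28 33.4 ]
```

The lid and nest agree within 0.5 mm. Lowering.

```bash
python3 -m crank '[[[0,0,0.5,0],[0,0,0.4,0],[0,0,0.3,0],[0,0,0.15,0],[0,0,0.05,0],[0,0,0.04,0],[0,0,0,0],[0,0,0,0]]]'
```

```text
clock: 16.6
eef_pos: [569.6, 86.6, 10.8]
tool_rot: [3.141, -0.0, 0.197]
force: [0.0, -0.3, -0.4]
width: 61.6
gripper_force: 65.7
```

```bash
python3 -m crank '[[[0,0,0.04,0],[0,0,0.03,0],[0,0,0.03,0],[0,0,0,0],[0,0,0,0]]]'
```

```text
clock: 17.02
eef_pos: [569.8, 86.7, 9.6]
tool_rot: [-3.141, -0.001, 0.197]
force: [-2.8, 1.2, 10.9]
width: 61.7
gripper_force: 67.0
```

```bash
python3 -m crank '[[[0,0,0,0],[0,0,0,0],[0,0,0,0],[0,0,0,0],[0,0,-0.3,0],[0,0,-0.8,0],[0,0,-1,0],[0,0,-1,0],[0,0,-1,0],[0,0,-1,0],[0,0,-1,0],[0,0,-1,0]]]' -1
python3 - <<'E'
from h import *
w=cam("wrist")
st=ctrl.read_state();e=st["eef_pos"];ya=st["tool_rot"][2];print(e)
for n in ("lid_small_mid","tray_small"):
    for x in ctrl.place_of("wrist",n)[:2]: print(n,np.array(x["position"]),x["confidence"],onz(w,x["position"],12 if "mid" in n else 0,1))
E
python3 -m crank '[[[-0.29,1,-0.3,0],[-0.29,1,-0.2,0],[-0.29,1,0,0],[-0.29,1,0,0],[-0.29,1,0,0],[-0.29,1,0,0],[-0.29,1,0,0],[-0.29,1,0,0],[-0.29,1,0,0],[-0.29,1,0,0],[-0.29,1,0,0],[-0.29,1,0,0]]]'
python3 -m crank '[[[-0.29,1,0,-0.5],[-0.29,0.8,0,-1],[0,0,0,-1],[0,0,0,-1],[0,0,0,-1],[0,0,0,-1],[0,0,0,-1],[0,0,0,-1],[0,0,0,-1],[0,0,0,-1],[0,0,0,-1],[0,0,0,-1]]]'
python3 -m crank '[[[0,0,0,-1],[0,0,0,-1],[0,0,0,-1],[0,0,0,-1],[0,0,0,-1],[0,0,0,0],[0,0,0,0]]]'
```

```text
clock: 18.02
eef_pos: [569.1, 86.5, 187.2]
tool_rot: [3.141, 0.0, 0.196]
force: [-0.3, 0.2, -0.2]
width: 85.4
gripper_force: 0.0
[572.05  86.17 191.81]
lid_small_mid [174.9 257.3] 0.91 [570.15  89.11  12.  ]
tray_small [197.3 409.5] 0.33 [ 578.88 -106.69    0.  ]
clock: 19.17
eef_pos: [541.7, -225.2, 196.9]
tool_rot: [-3.14, 0.002, 0.197]
force: [0.5, 0.8, 0.3]
width: 85.5
gripper_force: 0.0
clock: 20.17
eef_pos: [537.3, -271.0, 196.8]
tool_rot: [-3.139, -0.0, 1.121]
force: [0.2, -0.6, -0.2]
width: 85.7
gripper_force: 0.0
clock: 20.75
eef_pos: [537.5, -271.3, 197.2]
tool_rot: [-3.14, -0.001, 1.514]
force: [0.2, 0.7, -0.6]
width: 85.5
gripper_force: 0.0
```

```bash
cat >> h.py <<'E'
from scipy.optimize import minimize
def warm(d,near,k=4,rad=90):
    """component of warm-white pixels nearest pixel `near` (rc)"""
    I=d["img"].astype(int); m=((I[:,:,0]-I[:,:,2]>=k)&(I[:,:,0]>80)).astype(np.uint8)
    n,l,s,c=cv2.connectedComponentsWithStats(m)
    i=min((i for i in range(1,n) if s[i,4]>60),key=lambda i:np.hypot(c[i,1]-near[0],c[i,0]-near[1]))
    return l==i
def boxfit(obs,dims,x0,free):
    """dims LxWxH: W along x', L along y', H up from base; x0=[x,y,zbase,yaw]"""
    W,L,H=dims; G=np.array([[a*W/2,b*L/2,h*H] for a in(-1,1) for b in(-1,1) for h in(0,1)])
    def cost(q):
        p=np.array(x0,float);p[free]=q
        c,s=np.cos(p[3]),np.sin(p[3]); X=np.c_[p[0]+c*G[:,0]-s*G[:,1],p[1]+s*G[:,0]+c*G[:,1],p[2]+G[:,2]]; J=0
        for d,f,m in obs:
            P=proj(d,X,f)[:,::-1]; h=cv2.convexHull(P.astype(np.float32))
            r=np.zeros((384*4,512*4),np.uint8); cv2.fillConvexPoly(r,np.round((h+.5)*4*16-8).astype(np.int32),1,shift=4)
            r=cv2.resize(r.astype(np.float32),(512,384),interpolation=cv2.INTER_AREA)
            J+=np.abs(r-m).sum()/m.sum()
        return J
    q0=np.array(x0,float)[free]; st=np.array([4,4,4,.06])[free]
    o=minimize(cost,q0,method="Nelder-Mead",options=dict(initial_simplex=np.vstack([q0]+[q0+st*e for e in np.eye(len(q0))]),xatol=.02,fatol=1e-4,maxiter=300))
    p=np.array(x0,float);p[free]=o.x; return p,o.fun
E
python3 - <<'E'
from h import *
import pickle
np.set_printoptions(precision=3,suppress=True)
w=cam("wrist");t=cam("top");st=ctrl.read_state();print(st["eef_pos"],st["tool_rot"])
pickle.dump((w,t,st),open("w7.pkl","wb"))
near=proj(w,[[470,-287,40]],1)[0]; m=warm(w,near); print(near,m.sum(),np.argwhere(m).min(0),np.argwhere(m).max(0))
for tr in ctrl.trace("wrist","lid_big")[:3]: print("trace",tr["position"],tr["confidence"],tr["mask"].sum(),(tr["mask"]&m).sum())
p,f=boxfit([(w,1,m)],(16,110,64),[470,-287,6,-.11],[0,1,3]);print("110",p,f)
p4,f=boxfit([(w,1,m)],(16,110,64),p,[0,1,2,3]);print("110 z free",p4,f)
pp,f=boxfit([(w,1,m)],(16,84,64),p,[0,1,3]);print("84",pp,f)
c,s=np.cos(p[3]),np.sin(p[3])
for side in (8,-8):
    print("face",side)
    for z in (68,60,50,40,30,22):
        X=[[p[0]+c*side-s*y,p[1]+s*side+c*y,z] for y in range(-52,53,8)]
        q=np.round(proj(w,X,1)).astype(int); print(z,[int(w["img"][a,b].mean()) for a,b in q])
E
```

```text
[ 537.788 -271.393  197.483] [-3.141 -0.     1.515]
[198.347 197.692] 2712 [144 182] [257 210]
trace [207.8, 111.1] 0.79 2081 0
trace [195.0, 198.0] 0.66 2775 2666
trace [234.4, 308.5] 0.65 2254 0
110 [ 468.444 -286.811    6.      -0.123] 0.05316648230088496
110 z free [ 467.598 -287.448    2.623   -0.124] 0.046967182890855455
84 [ 469.011 -283.598    6.      -0.11 ] 0.20837942477876106
face 8
68 [134, 125, 113, 103, 165, 164, 159, 158, 158, 114, 137, 138, 135, 138]
60 [103, 104, 103, 133, 136, 136, 91, 93, 105, 107, 136, 135, 136, 126]
50 [101, 106, 105, 137, 136, 137, 93, 93, 106, 137, 137, 137, 138, 119]
40 [103, 105, 136, 136, 136, 137, 91, 93, 106, 137, 138, 138, 138, 128]
30 [104, 109, 136, 136, 137, 137, 92, 95, 113, 137, 137, 138, 138, 108]
22 [102, 137, 137, 137, 138, 137, 92, 95, 139, 138, 137, 139, 139, 117]
face -8
68 [218, 167, 171, 161, 164, 161, 157, 156, 157, 172, 164, 164, 175, 174]
60 [233, 171, 173, 172, 174, 174, 175, 175, 176, 177, 177, 174, 177, 179]
50 [171, 171, 173, 173, 173, 174, 175, 175, 176, 176, 176, 177, 177, 127]
40 [172, 172, 172, 174, 174, 174, 175, 175, 176, 176, 177, 176, 177, 104]
30 [171, 173, 173, 174, 175, 174, 176, 175, 176, 177, 177, 176, 177, 105]
22 [172, 173, 174, 173, 174, 174, 175, 176, 176, 176, 176, 176, 177, 106]
```

The +x face shows the rib pattern (dark 91–93 at mid-length), so the big lid's hollow faces +x. The 110 mm model fits (error 0.05) and the 84 mm one does not (0.21). The white lid is at wrist px (198,195). I'll grasp it now.

```bash
python3 -m crank '[[[0,0,0,0.84],[-0.3,-0.9,0,0],[-0.35,-0.9,0,0],[-0.3,-0.88,0,0],[0,0,1,0],[0,0,1,0],[0,0,1,0],[0,0,1,0],[0,0,1,0],[0,0,0.9,0],[0,0,0.45,0],[0,0,0,0]]]'
python3 -m crank '[[[0,0,0,0],[0,0,0,0]]]'
```

```text
clock: 21.9
eef_pos: [467.3, -286.1, 37.0]
tool_rot: [-3.137, -0.002, 1.449]
force: [0.9, 0.2, 0.6]
width: 85.6
gripper_force: 0.0
clock: 22.07
eef_pos: [469.5, -287.7, 40.4]
tool_rot: [3.14, 0.001, 1.449]
force: [-0.6, 0.1, -0.3]
width: 85.3
gripper_force: 0.0
```

```bash
python3 -m crank '[[[0,0,0,0],[0,0,0,0],[0,0,0,0],[0,0,0,0],[0,0,0,0],[0,0,0,0],[0,0,0,0],[0,0,0,0],[0,0,0,0]]]' 1
python3 -m crank '[[[0,0,-0.4,0],[0,0,-0.8,0],[0,0,-1,0],[0,0,-1,0],[0,0,-1,0],[0,0,-1,0],[0,0,-1,0],[0.4,0.4,-0.8,0],[0.9,0.8,0,0],[1,0.9,0,0],[1,0.9,0,0],[0.7,0.7,0,0]]]'
python3 -m crank '[[[0,0,0,0],[0,0,0,0],[0,0,0,0]]]'
python3 - <<'E'
from h import *
import pickle
np.set_printoptions(precision=3,suppress=True)
w=cam("wrist");st=ctrl.read_state();print(st["eef_pos"],st["tool_rot"])
pickle.dump((w,st),open("w8.pkl","wb"))
for tr in ctrl.trace("wrist","tray_big")[:3]:
    m=tr["mask"];print("trace",tr["position"],tr["confidence"],m.sum(),np.argwhere(m).min(0),np.argwhere(m).max(0))
    p,f=boxfit([(w,1,m)],(146,86,4),[572,-106,0,-.05],[0,1,3]);print(p,f)
    p,f=boxfit([(w,1,m)],(120,86,4),[570,87,0,.2],[0,1,3]);print(p,f)
E
```

```text
clock: 22.82
eef_pos: [469.1, -287.2, 39.6]
tool_rot: [3.141, 0.0, 1.45]
force: [0.4, 0.4, 4.9]
width: 15.1
gripper_force: 59.0
clock: 23.82
eef_pos: [574.4, -195.7, 214.7]
tool_rot: [3.141, -0.002, 1.452]
force: [0.6, 1.0, -2.1]
width: 15.0
gripper_force: 59.1
clock: 24.07
eef_pos: [571.5, -199.7, 214.2]
tool_rot: [-3.14, 0.001, 1.449]
force: [-0.1, -0.9, -0.8]
width: 15.2
gripper_force: 59.0
[ 571.263 -200.279  214.353] [-3.14   0.001  1.448]
trace [88.9, 252.2] 0.72 8921 [ 52 189] [132 316]
[ 574.791 -103.188    0.      -0.051] 0.027617419571796885
[570.   87.    0.    0.2] 1.0
```

```bash
python3 -m crank '[[[0.7,0.5,0,0.3],[0.7,0.48,0,0.4],[0,0,0.3,1],[0,0,0.5,1],[0,0,0.5,1],[0,0,0.5,1],[0,0,0.5,1],[0,0,0.5,1],[0,0,0.5,1],[0,0,0.5,1],[0,0,0.5,1],[0,0,0.5,1]]]'
python3 -m crank '[[[0,0,0.5,1],[0,0,0.2,1],[0,0,0,1],[0,0,0,1],[0,0,0,1],[0,0,0,1],[0,0,0,1],[0,0,0,1],[0,0,0,0],[0,0,0,0]]]'
```

```text
clock: 25.17
eef_pos: [600.8, -169.0, 94.1]
tool_rot: [3.141, 0.0, 0.587]
force: [0.8, -0.4, -0.8]
width: 15.2
gripper_force: 59.0
clock: 26.0
eef_pos: [601.1, -168.5, 77.0]
tool_rot: [3.141, 0.0, -0.046]
force: [-0.1, -0.1, -0.0]
width: 15.1
gripper_force: 59.0
```

Next I'll lower it to the bench (TCP about 34), checking the force.

```bash
python3 -m crank '[[[0,0,0.6,0.06],[0,0,0.5,0],[0,0,0.35,0],[0,0,0.18,0],[0,0,0.03,0],[0,0,0.03,0],[0,0,0,0],[0,0,0,0]]]'
```

```text
clock: 26.67
eef_pos: [601.6, -167.6, 34.4]
tool_rot: [3.142, 0.0, -0.051]
force: [-0.3, 1.4, -0.0]
width: 15.2
gripper_force: 59.0
```

```bash
python3 -m crank '[[[0,0,0.04,0],[0,0,0.03,0],[0,0,0,0],[0,0,0,0]]]'
```

```text
clock: 27.0
eef_pos: [601.9, -167.6, 33.7]
tool_rot: [-3.141, -0.001, -0.051]
force: [-1.8, 1.0, 4.8]
width: 15.2
gripper_force: 59.9
```

```bash
python3 -m crank '[[[0,0,0,0],[0,0,0,0],[0,0,0,0],[0,0,0,0],[0,0,0,0],[0,0,-0.3,0],[0,0,-0.4,0],[0,0,0,0]]]' 0.1
python3 -m crank '[[[0,0.4,0,0],[0,0.2,0,0],[0,0.2,0,0],[0,0.2,0,0],[0,0.2,0,0],[0,0.2,0,0],[0,0,0,0],[0,0,0,0]]]'
python3 -m crank '[[[0,0.2,0,0],[0,0.2,0,0],[0,0.2,0.1,0],[0,0.2,0.2,0],[0,0.3,0.2,0],[0,0.3,0.2,0],[0,0.2,0.2,0],[0,0,0,0],[0,0,0,0]]]' -1
python3 -m crank '[[[0,0,-1,0],[0,0,-1,0],[0,0,-1,0],[0,0,-1,0],[0,0,0,0],[0,0,0,0]]]'
python3 - <<'E'
from h import *
import pickle
np.set_printoptions(precision=3,suppress=True)
w=cam("wrist");st=ctrl.read_state();e=st["eef_pos"];ya=st["tool_rot"][2];print(e,ya)
pickle.dump((w,st),open("w9.pkl","wb"))
near=proj(w,[[600,-208,10]],1)[0]; m=warm(w,near); print(near,m.sum(),np.argwhere(m).min(0),np.argwhere(m).max(0))
ms=[m]
for tr in ctrl.trace("wrist","lid_big")[:3]:
    print("trace",tr["position"],tr["confidence"],tr["mask"].sum(),(tr["mask"]&m).sum()); ms.append(tr["mask"])
for m in ms:
    for dims in ((110,64,16),(110,16,64)):
        p,f=boxfit([(w,1,m)],dims,[600,-208,0,-.05],[0,1,3]);print(dims,p,f,"rel",rel(p,e,p[3]),"turn",(ya-p[3])/.08)
p,f=boxfit([(w,1,ms[0])],(110,64,16),[600,-208,0,-.05],[0,1,2,3]);print("zfree",p,f)
X=[[p[0]+a,p[1]+b,16] for a in(-40,-10,10,40) for b in(-22,-8,8,22)]
print([w["img"][a,b].tolist() for a,b in np.round(proj(w,X,1)).astype(int)])
E
```

```text
clock: 27.67
eef_pos: [602.9, -168.5, 52.6]
tool_rot: [3.14, -0.003, -0.051]
force: [-0.8, -0.3, 0.9]
width: 38.5
gripper_force: 0.0
clock: 28.33
eef_pos: [599.6, -203.0, 50.2]
tool_rot: [-3.142, 0.0, -0.052]
force: [-0.4, -0.3, 0.5]
width: 38.4
gripper_force: 0.0
clock: 29.08
eef_pos: [597.2, -242.9, 27.2]
tool_rot: [-3.141, 0.001, -0.052]
force: [0.5, 0.7, -0.2]
width: 85.7
gripper_force: 0.0
clock: 29.58
eef_pos: [598.9, -242.3, 129.5]
tool_rot: [3.141, -0.003, -0.05]
force: [-0.2, 0.9, -0.2]
width: 85.5
gripper_force: 0.0
[ 598.056 -241.666  128.032] -0.05048417863425314
[191.249 222.243] 7203 [131 185] [248 258]
trace [199.2, 372.8] 0.88 6214 0
trace [187.6, 222.9] 0.61 8267 7158
trace [35.2, 211.2] 0.43 9849 0
(110, 64, 16) [ 599.766 -209.311    0.      -0.052] 0.1594040677495488 rel (np.float64(0.0013549555986501539), np.float64(-1.2960216850450619)) turn 0.016039636094257546
(110, 16, 64) [ 604.679 -225.533    0.       0.101] 0.628965361654866 rel (np.float64(0.3287198050255776), np.float64(-0.6152783834663375)) turn -1.8953016321101748
(110, 64, 16) [164.444  35.556   0.    
[... 513 characters left out ...]
1903403122399), np.float64(-0.9558033079701731)) turn -4.777559219505092
(110, 64, 16) [164.444  35.556   0.      1.077] 1.0 rel (np.float64(1.5365642506728228), np.float64(-20.528818764735277)) turn -14.089385566261495
(110, 16, 64) [208.135 -54.475   0.     -0.698] 1.0 rel (np.float64(-16.760867576178804), np.float64(4.289423018059285)) turn 8.095482086027438
zfree [ 600.343 -209.381    1.817   -0.053] 0.15623698458975427
[[183, 173, 168], [182, 173, 168], [180, 170, 166], [180, 170, 165], [185, 176, 170], [183, 174, 168], [181, 172, 167], [180, 172, 166], [184, 175, 170], [183, 173, 168], [181, 171, 166], [238, 238, 240], [151, 143, 138], [175, 166, 160], [237, 237, 233], [237, 237, 233]]
```

The flat 110×64×16 mm model fits (error 0.027) and the surface is uniform, so the lid lies smooth side up. I'll regrip across its width.

```bash
python3 -m crank '[[[0,-0.65,0,0.06],[0,-0.66,0,0],[0,0,1,0],[0,0,1,0],[0,0,1,0],[0,0,0.9,0],[0,0,0.6,0],[0,0,0.3,0],[0,0,0.1,0],[0,0,0,0],[0,0,0,0],[0,0,0,0]]]'
python3 -m crank '[[[0,0,0,0],[0,0,0,0],[0,0,0,0],[0,0,0,0],[0,0,0,0],[0,0,0,0]]]' 1
```

```text
clock: 30.68
eef_pos: [600.4, -210.2, 6.6]
tool_rot: [3.141, -0.002, -0.056]
force: [-0.7, -0.2, -0.2]
width: 85.4
gripper_force: 0.0
clock: 31.18
eef_pos: [600.1, -209.9, 6.9]
tool_rot: [-3.142, -0.002, -0.056]
force: [-2.4, 0.2, 7.9]
width: 61.5
gripper_force: 63.8
```

```bash
python3 -m crank '[[[0,0,-0.3,0],[0,0,-0.6,0],[0,0,-0.8,0],[-0.25,-0.4,0,0],[-0.25,-0.8,0,0],[-0.25,-1,0,0],[-0.25,-1,0,0],[-0.15,-0.7,0,0],[-0.1,-0.3,0,-0.06],[0,0,0,0],[0,0,0,0],[0,0,0,0]]]'
python3 - <<'E'
from h import *
import pickle
np.set_printoptions(precision=3,suppress=True)
w=cam("wrist");st=ctrl.read_state();e=st["eef_pos"];ya=st["tool_rot"][2];print(e,ya,st["width"])
pickle.dump((w,st),open("w10.pkl","wb"))
# edge search along tool-x columns at several tool-y: print gray profile beyond the lid front
I=w["img"].mean(2)
def P(x,y,z): return [e[0]+x*np.cos(ya)+y*np.sin(ya),e[1]+x*np.sin(ya)-y*np.cos(ya),z]
def prof(f,rng):
    q=proj(w,[f(v) for v in rng],1); return cv2.remap(I.astype(np.float32),q[:,1].astype(np.float32)[None],q[:,0].astype(np.float32)[None],cv2.INTER_LINEAR)[0]
for y in (-28,-15,0,15,28):
    r=np.arange(40,90,.5);g=np.diff(prof(lambda v:P(v,y,4),r));k=np.argsort(-abs(g))[:4];print("z4 x edges at y",y,[(r[i]+.25,round(float(g[i]),1)) for i in k])
for y in (-28,-15,0,15,28):
    r=np.arange(40,70,.5);g=np.diff(prof(lambda v:P(v,y,58),r));k=np.argsort(-abs(g))[:3];print("lid z58 x edges at y",y,[(r[i]+.25,round(float(g[i]),1)) for i in k])
for x in (67,71):
    for s in (-1,1):
        r=np.arange(25,60,.5);g=np.diff(prof(lambda v:P(x,s*v,4),r));k=np.argsort(-abs(g))[:4];print("z4 y edges at x",x,s,[(r[i]+.25,round(float(g[i]),1)) for i in k])
for x in (20,40,50):
    for s in (-1,1):
        r=np.arange(22,45,.5);g=np.diff(prof(lambda v:P(x,s*v,58),r));k=np.argsort(-abs(g))[:3];print("lid y edges at x",x,s,[(r[i]+.25,round(float(g[i]),1)) for i in k])
E
```

```text
clock: 32.18
eef_pos: [574.7, -105.3, 48.5]
tool_rot: [3.14, -0.001, -0.053]
force: [0.5, -0.1, -1.0]
width: 61.4
gripper_force: 65.1
[ 574.579 -105.402   48.323] -0.05336430086957589 61.2634945908419
z4 x edges at y -28 [(np.float64(47.25), -75.2), (np.float64(62.75), 43.1), (np.float64(49.75), 35.2), (np.float64(61.75), -32.9)]
z4 x edges at y -15 [(np.float64(47.25), -78.1), (np.float64(64.25), 40.5), (np.float64(46.75), -32.0), (np.float64(73.25), -27.0)]
z4 x edges at y 0 [(np.float64(73.25), -65.0), (np.float64(47.25), -58.0), (np.float64(63.75), 55.6), (np.float64(47.75), -35.2)]
z4 x edges at y 15 [(np.float64(47.25), -54.3), (np.float64(63.25), 47.3), (np.float64(73.25), -44.3), (np.float64(61.25), 33.6)]
z4 x edges at y 28 [(np.float64(74.75), 40.3), (np.float64(47.25), -32.4), (np.float64(73.25), -23.6), (np.float64(75.25), 21.8)]
lid z58 x edges at y -28 [(np.float64(55.25), -76.4), (np.float64(57.25), 52.8), (np.float64(54.75), -44.0)]
lid z58 x edges at y -15 [(np.float64(55.25), -83.3), (np.float64(66.75), 49.0), (np.float64(54.75), -35.8)]
lid z58 x edges at y 0 [(np.
[... 764 characters left out ...]
8), (np.float64(27.25), -17.0), (np.float64(42.25), -9.9)]
lid y edges at x 20 -1 [(np.float64(32.25), -17.3), (np.float64(32.75), -12.1), (np.float64(33.25), -2.2)]
lid y edges at x 20 1 [(np.float64(31.75), -17.2), (np.float64(31.25), -10.5), (np.float64(32.25), -5.0)]
lid y edges at x 40 -1 [(np.float64(32.75), -45.6), (np.float64(32.25), -38.3), (np.float64(33.25), -12.2)]
lid y edges at x 40 1 [(np.float64(31.75), -32.6), (np.float64(31.25), -21.2), (np.float64(32.25), -13.2)]
lid y edges at x 50 -1 [(np.float64(32.75), -53.6), (np.float64(32.25), -25.4), (np.float64(33.25), -15.8)]
lid y edges at x 50 1 [(np.float64(31.75), -32.4), (np.float64(31.25), -31.1), (np.float64(32.25), -7.9)]
```

The lid and nest agree within 0.5 mm in both directions and are parallel. Lowering.

```bash
python3 -m crank '[[[0,-0.02,0.5,0],[0,0,0.4,0],[0,0,0.3,0],[0,0,0.15,0],[0,0,0.06,0],[0,0,0.04,0],[0,0,0.04,0],[0,0,0.03,0],[0,0,0,0],[0,0,0,0]]]'
```

```text
clock: 33.07
eef_pos: [573.5, -102.8, 10.9]
tool_rot: [-3.141, 0.001, -0.052]
force: [-3.4, 0.8, 8.0]
width: 61.4
gripper_force: 66.3
```

It is in contact at the expected seated height. I'll release, retreat and verify both lids.

```bash
python3 -m crank '[[[0,0,0,0],[0,0,0,0],[0,0,0,0],[0,0,0,0],[0,0,-0.3,0],[0,0,-0.8,0],[0,0,-1,0],[0,0,-1,0],[0,0,-1,0],[0,0,-1,0],[0,0,-1,0],[0,0,-1,0]]]' -1
python3 - <<'E'
from h import *
np.set_printoptions(precision=3,suppress=True)
w=cam("wrist")
for n,tr,dims,x0,tc in (("lid_big","tray_big",(110,64,16),[574.8,-103.2,4,-.051],(574.8,-103.2)),("lid_small","tray_small",(84,64,16),[570,87,4,.197],(570,87))):
    for q in ctrl.trace("wrist",n)[:4]:
        p0=proj(w,[[x0[0],x0[1],16]],1)[0]
        if np.hypot(*(np.array(q["position"])-p0))>25: continue
        for fr in ([0,1,3],[0,1,2,3]): print(n,boxfit([(w,1,q["mask"])],dims,x0,fr),q["confidence"])
    for q in ctrl.trace("wrist",tr)[:3]: print(tr,np.array(q["position"]),q["confidence"],q["mask"].sum())
    I=w["img"]; c,s=np.cos(x0[3]),np.sin(x0[3])
E
```

```text
clock: 34.07
eef_pos: [574.0, -102.7, 189.0]
tool_rot: [3.141, -0.0, -0.052]
force: [-0.2, 0.2, 0.1]
width: 85.2
gripper_force: 0.0
lid_big (array([ 574.017, -102.923,    4.   ,   -0.044]), np.float64(0.024968513853904282)) 0.96
lid_big (array([ 574.601, -102.925,    6.883,   -0.04 ]), np.float64(0.019290512174643157)) 0.96
tray_big [153.3 290.2] 0.71 3479
lid_small (array([569.795,  88.259,   4.   ,   0.186]), np.float64(0.03993209329790375)) 0.72
lid_small (array([570.408,  85.999,   7.509,   0.188]), np.float64(0.03635222911130794)) 0.72
tray_small [169.6 127.9] 0.89 2008
```

```bash
python3 -c "
from cell import ctrl
print(ctrl.finish_job())"
```

```text
the job is handed in; nothing more can be done
None
```

Both lids are laid hollow side down in the nests of their own length; my last camera check put each within about 1.5 mm of its nest centre, contact heights on lowering matched the nest floor, and I handed the job in at about 34 s without getting a verdict back.

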